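# Crack open the desiccator lid and hold it ajar

### The job

The lid of the desiccator box sticks in its rubber seal: take it by its black bar handle, pull it straight up until it breaks free, and keep it just slightly open: level and centred over the box, with a gap of about 2 cm all round. The handle is brittle, so never squeeze it with more than about 70 N, and do not let the lid jump up when it comes free; leave the culture dish inside and the things beside the box where they are. Finish while still holding the lid steady at that gap, resting on nothing.

Things in the scene. Friction and masses are not known exactly. Their poses are not given: they have to be found in the camera images.
- box: white desiccator box, 160 mm (x) by 170 mm (y), fixed to the worktop. Origin: centre of its underside, on the worktop; z up. Its rim, on which the shut lid rests, is 80 mm above the origin. Its -x side is the front (with a round hygrometer). Inside, a metal shelf plate lies 20 mm above the origin.
- handle (a point): centre of the black round bar handle across the middle of the lid, 40 mm above the lid's origin (120 mm above the worktop when shut). The bar lies along the lid's y axis, 12 mm thick, 116 mm long, on two 12 mm posts 100 mm apart; 24 mm free under it. Squeeze it across the lid's x.
- dish_center (a point): centre of a closed round culture dish, 61 mm across and 14 mm high, lying loose on the shelf plate inside the box; stays there
- bottle_center (a point): half-way up a small reagent bottle, 42 mm across and 99 mm high, standing loose at the left (+y) of the box; bystander
- jar_center (a point): centre of a low white round jar, 71 mm across and 28 mm high, standing loose at the right (-y) of the box; bystander
- lid: lift-off lid, clear with a grey frame, 170 by 176 mm, 0.25 to 0.4 kg. Origin: centre of the frame's underside; shut, 80 mm above the worktop at the box's centre, axes as the box's; its height over the rim is the gap. A plug 12 mm deep under it sits in sprung rubber lips. It gives only at a pull of about 12 to 18 N in all (peak within the first 5 mm), and is free 8 mm up: from there only its weight is felt.
Mind the look-alikes: they are no part of the job. What is shaped like the lid but green is not meant.

How it is judged:
By the outcome, as a careful person would: the job done as asked, in the order asked, and still so for the second after the job is handed in, while the arm keeps its last pose, push and grip.
It also fails if it takes over 40 s, if anything falls off the work surface, if the arm or the gripper's body presses on something with over 40 N, if the wrist force passes 120 N, or if a joint passes its speed limit or range.

### The arm

A 6-joint arm with a two-finger parallel gripper is mounted at the origin on the work surface; the furniture and walls round the work are solid. World frame = base frame: x ahead of the robot, y to its left, z up, the work surface at z = 0. Lengths are in mm, angles in rad, forces in N, time in s.
With the tool pointing down it reaches from about 350 to 925 mm from the base axis. Payload 6.4 kg.
Tool frame: the origin (TCP) lies midway between the tips of the shut fingers; the grasp point (between the pads) lies 19 mm behind it; z points along the fingers, y is the line along which they close (so a half turn about z gives the same grasp; the last joint's range is limited). The gripper opens to 85 mm and grips with 20 to 120 N. Pads are 22 mm wide; open, the fingers measure 114 mm over their backs; the gripper's body (76 mm by 85 mm) begins 54 mm behind the grasp point. The pads swing forward as they close: fully open they stand 13 mm farther back than shut.
Start: joints at [1.158, 0.245, 1.558, -0, 1.339, -0.174], TCP at [153.745, 631.567, 231.29] pointing down, gripper open.
Joint ranges: [-3.13, 3.13], [-1.02, 2.26], [0.13, 2.54], [-0.95, 4.09], [0.21, 2.88], [-2.74, 2.74]. Speed limits (rad/s): [2.57, 2.57, 3.14, 3.14, 3.14, 3.14].

### API

Orientations are given as a rotation vector (axis times angle).
In Python, from workcell import r gives the robot as it stands.
- The arm moves only by the tool servo_tool, never from a script. Its arguments are lists of equal length, an entry for each row: "translation": the shift along the world's x, y, z as a fraction of full scale, a list of three; "rot": the turn, a rotation vector about the world's x, y, z as a fraction of full scale, a list of three. In form: {"translation": [[tx, ty, tz], ...], "rot": [[ax, ay, az], ...]}. A call has exactly 5 rows; each row shifts and turns the commanded pose from where the row before left it; what a row does not reach is not made up. Full scale, the value 1, is 2.5 cm for a shift and 90 degrees for a turn. A row lasts 1/12 s, in which the tool goes at most 41.7 mm and 7.16 degrees, less where a joint would pass 70% of its speed; a pose out of reach is approached as far as the arm can. A call with a number of a shift or a turn outside -1 to 1 is refused whole. A call with a gripper value outside its range is refused whole. "fingers" is the opening, from -1 (shut) to 1 (fully open), set as the call begins (left out, the last holds). The fingers move at their own pace and stop on an object; "newtons" is the grip in N (left out, the last holds). Time passes only in rows, so rows that do not move let the fingers close, or fill a call up. It gives the time, the measured TCP pose, the force, the opening and the grip force at its end, in the units of the state.
- r.sense(): the state, without advancing time (a new reading comes with each control period).
- r.get_image(name): name is "scene" or "side" or "wrist"; returns the picture (384x512x3 uint8, red, green, blue); there is no depth.
- r.camera_model(name): a dict with "vfov" (degrees; the focal length in pixels is half the picture's height over the tangent of half this angle, whatever the lens; pixels are square), "cx", "cy" (the principal point, pixels), "dist_coeffs" ([k1, k2, p1, p2, k3] as OpenCV has them; the pictures are not rectified), "world_from_camera" (4x4, takes a point from camera to world coordinates); the wrist camera has in their place "hand_eye" (4x4, takes a point from camera to tool coordinates, whose origin is the TCP and whose axes are the flange's). Camera axes: x right, y up, looking along -z (the intrinsics and any distortion apply to the point x, -y, -z); pixel columns grow to the right and rows downward; lengths in mm; the calibration is good to about 2 mm. A picture is of the moment at which its call begins: read the wrist's pose just before it. camera_model takes no time and is no camera call.
- r.hand_in(): hands the job in; it is judged then, once.
The state is a dict: "time": time; "joint_positions": joint angles; "joint_velocities": joint speeds; "joint_efforts": joint torques, N m; "eef_pos": TCP position; "eef_rot": TCP orientation; "contact_force": force on the tool from outside, world axes, zero at the start; "torque": the same for the moment, N m; "gripper_width": finger opening in mm; "grip_force": force on a finger pad.
Only numpy, scipy, OpenCV 4.12 (cv2) and the standard library are available. Lean on these libraries where they do the work, as an engineer would, in place of code of your own. Each camera call takes 0.05 s, during which the arm holds its last target. There are 200 camera calls.

## Working session

There is one attempt and no reset: what is moved stays moved. The work goes in short steps, Python scripts to look and compute and a tool call to move; the robot and the scene stay as the last step left them, time stands still between calls to the robot, and variables do not carry over. Pictures are saved under pics/ and viewed, at most 10 in all, crops included, and the job is handed in when it is done.

Besides the shell and the picture viewer there is one more tool, called after "Request:" as name(argument=value, ...) on one line, values as JSON. servo_tool: Moves the arm, as the interface text tells. Shift numbers are shares of 2.5 cm and turn numbers shares of 90 degrees, none past 1 either way. Its arguments: {"type":"object","properties":{"translation":{"type":"array","items":{"type":"array","items":{"type":"number"}}},"rot":{"type":"array","items":{"type":"array","items":{"type":"number"}}},"fingers":{"type":"number"},"newtons":{"type":"number"}},"required":["translation","rot"]}

```bash
mkdir -p pics; cat > h.py <<'E'
import numpy as np, cv2
from workcell import r
from scipy.spatial.transform import Rotation as R
def T(name):
    m=r.camera_model(name)
    if name!='wrist': return m,np.array(m['world_from_camera'])
    s=r.sense(); W=np.eye(4); W[:3,:3]=R.from_rotvec(s['eef_rot']).as_matrix(); W[:3,3]=s['eef_pos']
    return m,W@np.array(m['hand_eye'])
def K(m):
    f=192/np.tan(np.radians(m['vfov'])/2); return np.array([[f,0,m['cx']],[0,f,m['cy']],[0,0,1.]])
def rays(cam,px):
    m,W=cam; p=cv2.undistortPoints(np.array(px,float).reshape(-1,1,2),K(m),np.array(m['dist_coeffs'],float))[:,0]
    d=np.c_[p[:,0],-p[:,1],-np.ones(len(p))]@W[:3,:3].T; return W[:3,3],d
def onz(cam,px,z):
    o,d=rays(cam,px); return o+d*((z-o[2])/d[:,2])[:,None]
def snap(name,file):
    c=T(name); im=np.array(r.get_image(name)); cv2.imwrite('pics/'+file,im[:,:,::-1]); return c,im
E
python3 - <<'E'
from h import *
import cv2
a=[snap(n,n+'0.png')[1] for n in('scene','side')]
w=snap('wrist','wrist0.png')
cv2.imwrite('pics/both.png',cv2.resize(np.hstack(a),(800,300))[:,:,::-1])
s=r.sense();print(s)
E
```

```text
{'time': 0.15, 'joint_positions': array([ 1.15790928e+00,  2.45710565e-01,  1.55879108e+00,  2.65158652e-05,
        1.33872517e+00, -1.74111689e-01]), 'joint_velocities': array([ 3.78937393e-04,  6.75094723e-05, -3.50411513e-03, -1.87289569e-03,
        1.78380827e-03,  1.16046561e-03]), 'joint_efforts': array([-1.13453916e-03, -4.29986894e+01, -3.26551759e+01, -2.66958159e-04,
        3.51688373e-03, -5.63041897e-05]), 'eef_pos': array([153.541473  , 631.13254203, 230.36637545]), 'eef_rot': array([-3.74127262e-01, -3.11873401e+00,  2.44504838e-03]), 'contact_force': array([-0.03751149, -1.07523682,  0.22526463]), 'torque': array([-0.0258121 , -0.0108373 ,  0.00255449]), 'grip_force': 0.0, 'gripper_width': 85.45667347600677}
```

View pics/scene0.png

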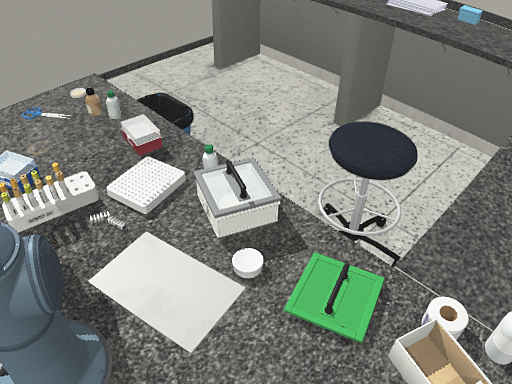

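View pics/side0.png

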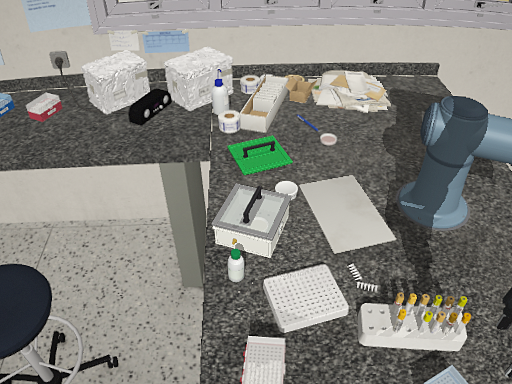

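The scene view shows two candidates. The grey-framed clear lid with a black bar is on the white box at scene (237,190) and side (253,205). The green one lies flat on the worktop at scene (336,293) and side (260,153). The grey lid on the box fits the description. I'll confirm it with a crop.

```bash
python3 - <<'E'
from h import *
S=T('scene');D=T('side')
a=cv2.imread('pics/scene0.png');b=cv2.imread('pics/side0.png')
c=np.hstack([cv2.resize(a[135:255,175:295],(400,400),interpolation=2),cv2.resize(b[170:290,195:315],(400,400),interpolation=2)])
cv2.imwrite('pics/crop.png',c)
for n,cam,im,(x0,x1,y0,y1) in (('scene',S,a,(205,265,150,205)),('side',D,b,(235,270,180,228))):
    m=(im.max(2)<65).astype(np.uint8)[y0:y1,x0:x1]
    k,l,st,ce=cv2.connectedComponentsWithStats(m)
    i=1+np.argmax(st[1:,4]); ys,xs=np.where(l==i); rc=cv2.minAreaRect(np.c_[xs+x0,ys+y0].astype(np.float32)); bp=cv2.boxPoints(rc)
    print(n,st[i],rc, onz(cam,[rc[0]],120).round(1), onz(cam,bp,120)[:,:2].round(1).tolist(), cam[1][:3,3])
print(onz(S,[(237,180),(229,160),(243,196),(248,263)],120).round())
print(onz(D,[(253,205),(286,189),(236,265)],120).round())
E
```

```text
scene [ 21  10  21  39 172] ((235.47149658203125, 178.80828857421875), (41.02949523925781, 9.501566886901855), 59.74356460571289) [[551.8  69.8 120. ]] [[566.7, 139.2], [595.1, 139.9], [538.2, 6.0], [513.2, 7.1]] [  19.9678593  -515.25289468  770.83992101]
side [  8   6  20  37 203] ((252.63673400878906, 204.07131958007812), (8.287640571594238, 39.780670166015625), 27.552812576293945) [[565.9 101.1 120. ]] [[601.2, 158.5], [547.1, 21.3], [527.7, 39.0], [583.0, 173.4]] [590.94406047 948.73728044 894.84074147]
[[ 551.   64.  120.]
 [ 591.  136.  120.]
 [ 522.   12.  120.]
 [ 394. -137.  120.]]
[[565. 105. 120.]
 [472.  45. 120.]
 [613. 307. 120.]]
```

View pics/crop.png

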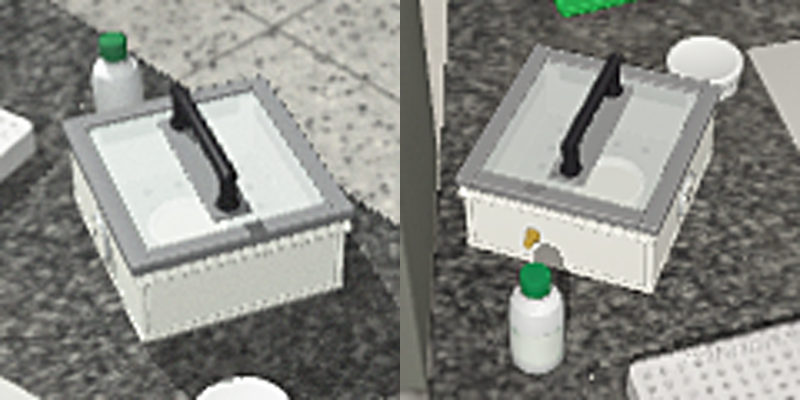

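The crop shows the grey-framed clear lid with its black bar on the white box. The bar ends are about scene (228,162)/(245,192) and side (259,189)/(247,215), so the centre is near (557,85). I'll move above it.

Request:
servo_tool(translation=[[0.64,-0.87,0.12],[0.64,-0.87,0.12],[0.64,-0.87,0.12],[0.64,-0.87,0.12],[0.64,-0.87,0.12]], rot=[[0,0,-0.044],[0,0,-0.044],[0,0,-0.044],[0,0,-0.044],[0,0,-0.044]])

```text
time: 0.57
eef_pos: [234.1, 521.6, 246.0]
eef_rot: [-0.909, -3.007, 0.001]
contact_force: [0.5, 0.6, -0.5]
gripper_width: 85.3
grip_force: 0.0
```

Request:
servo_tool(translation=[[0.64,-0.87,0.12],[0.64,-0.87,0.12],[0.64,-0.87,0.12],[0.64,-0.87,0.12],[0.64,-0.87,0.12]], rot=[[0,0,-0.044],[0,0,-0.044],[0,0,-0.044],[0,0,-0.044],[0,0,-0.044]])

```text
time: 0.98
eef_pos: [314.2, 412.8, 261.2]
eef_rot: [-1.413, -2.806, 0.001]
contact_force: [1.3, 1.0, 0.8]
gripper_width: 85.2
grip_force: 0.0
```

Request:
servo_tool(translation=[[0.64,-0.87,0.12],[0.64,-0.87,0.12],[0.64,-0.87,0.12],[0.64,-0.87,0.12],[0.64,-0.87,0.12]], rot=[[0,0,-0.044],[0,0,-0.044],[0,0,-0.044],[0,0,-0.044],[0,0,-0.044]])

```text
time: 1.4
eef_pos: [394.2, 304.1, 276.2]
eef_rot: [-1.875, -2.521, 0.0]
contact_force: [0.1, 0.3, -0.6]
gripper_width: 85.2
grip_force: 0.0
```

Request:
servo_tool(translation=[[0.64,-0.87,0.12],[0.64,-0.87,0.12],[0.64,-0.87,0.12],[0.64,-0.87,0.12],[0.64,-0.87,0.12]], rot=[[0,0,-0.044],[0,0,-0.044],[0,0,-0.044],[0,0,-0.044],[0,0,-0.044]])

```text
time: 1.82
eef_pos: [474.2, 195.4, 291.2]
eef_rot: [-2.28, -2.161, 0.0]
contact_force: [1.3, 0.5, -0.4]
gripper_width: 85.5
grip_force: 0.0
```

Request:
servo_tool(translation=[[0.64,-0.87,0.12],[0.64,-0.87,0.12],[0.64,-0.87,0.12],[0.64,-0.87,0.12],[0.64,-0.87,0.12]], rot=[[0,0,-0.044],[0,0,-0.044],[0,0,-0.044],[0,0,-0.044],[0,0,-0.044]])

```text
time: 2.23
eef_pos: [554.2, 86.6, 306.1]
eef_rot: [-2.618, -1.736, 0.001]
contact_force: [-0.1, 0.1, 0.2]
gripper_width: 85.4
grip_force: 0.0
```

Request:
servo_tool(translation=[[0,0,0],[0,0,0],[0,0,0],[0,0,0],[0,0,0]], rot=[[0,0,0],[0,0,0],[0,0,0],[0,0,0],[0,0,0]])

```text
time: 2.65
eef_pos: [553.1, 88.7, 306.1]
eef_rot: [-2.613, -1.743, 0.0]
contact_force: [0.7, -0.8, 0.0]
gripper_width: 85.9
grip_force: 0.0
```

```bash
python3 - <<'E'
from h import *
c,im=snap('wrist','w1.png'); s=r.sense()
print(s['eef_pos'],s['eef_rot'],R.from_rotvec(s['eef_rot']).as_matrix().round(3),s['joint_positions'],s['contact_force'])
E
```

```text
[553.22463423  88.66806511 306.2051783 ] [-2.61335807e+00 -1.74324471e+00  1.51043081e-04] [[ 0.384  0.923 -0.   ]
 [ 0.923 -0.384  0.   ]
 [ 0.    -0.    -1.   ]] [-4.34605797e-02 -1.93652682e-02  1.70836574e+00  8.01574667e-05
  1.45276959e+00  3.50788192e-01] [-0.15257925 -0.29210815 -0.43604014]
```

View pics/w1.png

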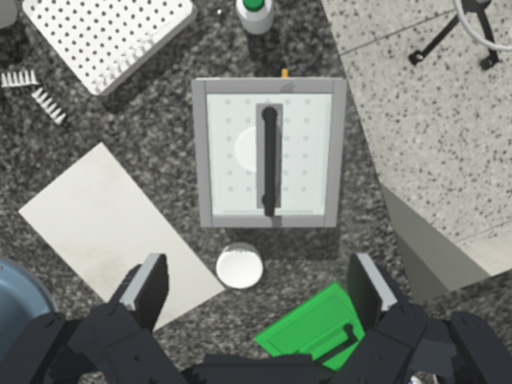

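The wrist view shows the grey lid, frame corners about (193,79), (346,79), (337,226) and (202,226). The bar is vertical at column 269, rows 108–215. Next I measure both.

```bash
python3 - <<'E'
from h import *
c=T('wrist'); im=cv2.imread('pics/w1.png')
x0,x1,y0,y1=250,290,95,225
m=(im.max(2)<60).astype(np.uint8)[y0:y1,x0:x1]
k,l,st,_=cv2.connectedComponentsWithStats(m); i=1+np.argmax(st[1:,4]); ys,xs=np.where(l==i)
print(st[i])
rows=range(130,195,5); pts=[]
for q in rows:
    xx=xs[ys+y0==q]; pts.append((xx.mean()+x0,q))
P=onz(c,pts,120); v=np.polyfit(P[:,1],P[:,0],1); print('bar',P[[0,-1]].round(1),'yaw of bar',np.degrees(np.arctan2(1,v[0])))
print('ends',onz(c,[(269,ys.min()+y0),(269.5,ys.max()+y0)],124).round(1))
# frame: grey saturation-low mid-value, outer corners
hsv=cv2.cvtColor(im,cv2.COLOR_BGR2HSV)
g=cv2.inRange(hsv,(0,0,105),(179,25,170)); g=cv2.morphologyEx(g,cv2.MORPH_OPEN,np.ones((5,5)))
k,l,st,_=cv2.connectedComponentsWithStats(g[60:240,180:360]); i=1+np.argmax(st[1:,4]); ys,xs=np.where(l==i)
rc=cv2.minAreaRect(np.c_[xs+180,ys+60].astype(np.float32)); print(rc,st[i])
cs=onz(c,[(193,79),(346,79),(337,226.5),(202,226.5)],92); print(cs.round(1),cs.mean(0), np.linalg.norm(np.diff(cs,axis=0),axis=1))
# triangulate bar centre with scene & side
for n,px in (('scene',[(236.6,177)]),('side',[(253,201.8)])): print(n,onz(T(n),px,124).round(1))
R0=R.from_rotvec(r.sense()['eef_rot']).as_matrix();print('tool y yaw',np.degrees(np.arctan2(R0[1,1],R0[0,1])), 'cam',c[1].round(2).tolist())
E
```

```text
[ 16  14  10 107 353]
bar [[582.6 116.8 120. ]
 [557.   56.9 120. ]] yaw of bar 67.19421585599494
ends [[586.3 138.5 124. ]
 [543.9  32.1 124. ]]
((273.59478759765625, 151.44961547851562), (155.27114868164062, 169.30418395996094), 87.0262680053711) [   6   10  171  159 7589]
[[523.2 196.8  92. ]
 [675.  133.9  92. ]
 [611.4 -27.8  92. ]
 [456.9  36.8  92. ]] [566.61830781  84.92266473  92.        ] [164.30931235 173.73363171 167.38904527]
scene [[555.2  69.3 124. ]]
side [[564.7  96.6 124. ]]
tool y yaw -22.58933185742859 cam [[0.92, 0.36, 0.12, 585.18], [-0.38, 0.87, 0.3, 165.03], [0.0, -0.32, 0.95, 449.62], [0.0, 0.0, 0.0, 1.0]]
```

Request:
servo_tool(translation=[[0.1,-0.03,-0.6],[0.1,-0.03,-0.6],[0.1,-0.03,-0.6],[0.1,-0.03,-0.6],[0.08,-0.02,-0.6]], rot=[[0,0,0],[0,0,0],[0,0,0],[0,0,0],[0,0,0]])

```text
time: 3.12
eef_pos: [565.5, 84.9, 230.7]
eef_rot: [2.614, 1.743, 0.0]
contact_force: [-0.9, -0.4, -0.6]
gripper_width: 85.0
grip_force: 0.0
```

Request:
servo_tool(translation=[[0,0,-0.6],[0,0,-0.6],[0,0,-0.6],[0,0,0],[0,0,0]], rot=[[0,0,0],[0,0,0],[0,0,0],[0,0,0],[0,0,0]])

```text
time: 3.53
eef_pos: [565.0, 84.8, 185.7]
eef_rot: [-2.613, -1.742, 0.002]
contact_force: [-0.3, 0.0, 0.2]
gripper_width: 85.8
grip_force: 0.0
```

```bash
python3 - <<'E'
from h import *
c,im=snap('wrist','w2.png'); s=r.sense(); print(s['eef_pos'],s['contact_force'])
im=im[:,:,::-1]
# expected px of bar ends
def proj(p):
    m,W=c; q=np.linalg.inv(W)@np.append(p,1); q=np.array([q[0],-q[1],-q[2]])
    return cv2.projectPoints(q.reshape(1,1,3),np.zeros(3),np.zeros(3),K(m),np.array(m['dist_coeffs'],float))[0].ravel().round(1)
u=np.array([np.cos(np.radians(67.2)),np.sin(np.radians(67.2)),0])
for t in(-58,-30,0,30,58): 
    p=proj(np.array([565,85.3,120])+u*t); y=int(round(p[1])); 
    if 0<=y<384:
        xx=np.where(im[y].max(1)<60)[0]; xx=xx[abs(xx-p[0])<25]; print(t,p,xx.min() if len(xx) else 0,xx.max() if len(xx) else 0)
E
```

```text
[565.84382836  84.72903746 186.89229699] [-0.00679785 -1.00030481 -0.04785848]
-58 [257.3 276.4] 253 264
-30 [257.3 244.1] 252 265
0 [257.4 206.2] 251 265
30 [257.5 164.9] 251 265
58 [257.6 123. ] 252 265
```

View pics/w2.png

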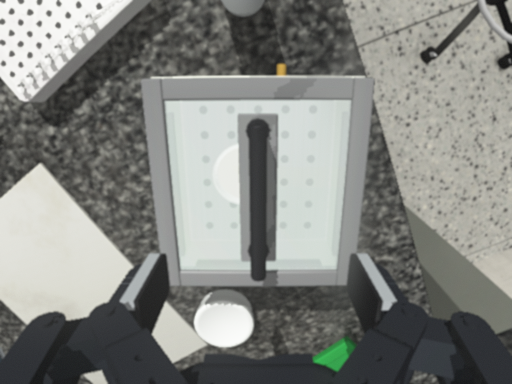

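The wrist view shows the bar at column 258, rows 118–280, centred between the fingers (columns 135–390). Nothing is in the way, so I descend, then close gently.

Request:
servo_tool(translation=[[0,0,-0.6],[0,0,-0.6],[0,0,-0.6],[0,0,-0.4],[0,0,-0.4]], rot=[[0,0,0],[0,0,0],[0,0,0],[0,0,0],[0,0,0]])

```text
time: 4.0
eef_pos: [566.4, 84.4, 121.8]
eef_rot: [2.614, 1.741, 0.002]
contact_force: [-0.8, 0.0, 0.0]
gripper_width: 85.1
grip_force: 0.0
```

Request:
servo_tool(translation=[[0,0,-0.4],[0,0,-0.3],[0,0,-0.11],[0,0,0],[0,0,0]], rot=[[0,0,0],[0,0,0],[0,0,0],[0,0,0],[0,0,0]])

```text
time: 4.42
eef_pos: [566.0, 84.3, 101.3]
eef_rot: [2.615, 1.741, 0.001]
contact_force: [0.2, -0.5, 1.2]
gripper_width: 85.4
grip_force: 0.0
```

Request:
servo_tool(translation=[[0,0,0],[0,0,0],[0,0,0],[0,0,0],[0,0,0]], rot=[[0,0,0],[0,0,0],[0,0,0],[0,0,0],[0,0,0]], fingers=-0.5, newtons=30)

```text
time: 4.83
eef_pos: [565.8, 84.3, 101.2]
eef_rot: [2.615, 1.741, 0.0]
contact_force: [-0.2, 0.1, -0.4]
gripper_width: 25.5
grip_force: 0.0
```

Request:
servo_tool(translation=[[0,0,0],[0,0,0],[0,0,0],[0,0,0],[0,0,0]], rot=[[0,0,0],[0,0,0],[0,0,0],[0,0,0],[0,0,0]], fingers=-1, newtons=30)

```text
time: 5.25
eef_pos: [565.2, 84.6, 101.2]
eef_rot: [-2.614, -1.741, 0.002]
contact_force: [-4.3, 2.7, 5.0]
gripper_width: 10.9
grip_force: 29.5
```

Request:
servo_tool(translation=[[0,0,0],[0,0,0],[0,0,0],[0,0,0],[0,0,0]], rot=[[0,0,0],[0,0,0],[0,0,0],[0,0,0],[0,0,0]])

```text
time: 5.67
eef_pos: [565.2, 84.6, 101.2]
eef_rot: [-2.614, -1.741, 0.002]
contact_force: [-4.6, 0.4, 4.6]
gripper_width: 11.1
grip_force: 29.5
```

Request:
servo_tool(translation=[[-0.02,0.01,0],[0,0,0],[0,0,0.01],[0,0,0],[0,0,0]], rot=[[0,0,0],[0,0,0],[0,0,0],[0,0,0],[0,0,0]], newtons=55)

```text
time: 6.08
eef_pos: [565.2, 84.6, 101.3]
eef_rot: [-2.615, -1.741, 0.0]
contact_force: [-3.7, 0.2, 3.7]
gripper_width: 10.0
grip_force: 53.6
```

Request:
servo_tool(translation=[[0,0,0.01],[0,0,0.01],[0,0,0.01],[0,0,0.01],[0,0,0.01]], rot=[[0,0,0],[0,0,0],[0,0,0],[0,0,0],[0,0,0]])

```text
time: 6.5
eef_pos: [565.1, 84.6, 101.4]
eef_rot: [-2.615, -1.741, -0.0]
contact_force: [4.8, 1.5, -11.3]
gripper_width: 10.1
grip_force: 53.4
```

Request:
servo_tool(translation=[[0,0,0.01],[0,0,0.01],[0,0,0.01],[0,0,0.01],[0,0,0.01]], rot=[[0,0,0],[0,0,0],[0,0,0],[0,0,0],[0,0,0]])

```text
time: 6.92
eef_pos: [564.3, 84.6, 102.4]
eef_rot: [-2.614, -1.74, 0.003]
contact_force: [3.6, 0.4, -15.4]
gripper_width: 9.9
grip_force: 53.6
```

Request:
servo_tool(translation=[[0,0,0.01],[0,0,0.01],[0,0,0.01],[0,0,0.01],[0,0,0.01]], rot=[[0,0,0],[0,0,0],[0,0,0],[0,0,0],[0,0,0]])

```text
time: 7.33
eef_pos: [564.0, 84.6, 104.3]
eef_rot: [-2.613, -1.74, 0.004]
contact_force: [-0.4, 1.3, -15.6]
gripper_width: 10.1
grip_force: 53.6
```

Request:
servo_tool(translation=[[0,0,0.01],[0,0,0.01],[0,0,0.01],[0,0,0.01],[0,0,0.01]], rot=[[0,0,0],[0,0,0],[0,0,0],[0,0,0],[0,0,0]])

```text
time: 7.75
eef_pos: [566.2, 84.5, 108.7]
eef_rot: [2.614, 1.741, 0.002]
contact_force: [-5.7, 0.3, -3.0]
gripper_width: 10.0
grip_force: 55.0
```

Request:
servo_tool(translation=[[0,0,0.01],[0,0,0.01],[0,0,0.01],[0,0,0.01],[0,0,0.01]], rot=[[0,0,0],[0,0,0],[0,0,0],[0,0,0],[0,0,0]])

```text
time: 8.17
eef_pos: [566.2, 84.6, 109.3]
eef_rot: [2.614, 1.741, 0.003]
contact_force: [-3.9, 0.6, -1.6]
gripper_width: 10.0
grip_force: 55.1
```

Request:
servo_tool(translation=[[0,0,0.01],[0,0,0.01],[0,0,0.01],[0,0,0.01],[0,0,0.01]], rot=[[0,0,0],[0,0,0],[0,0,0],[0,0,0],[0,0,0]])

```text
time: 8.58
eef_pos: [565.8, 84.5, 108.9]
eef_rot: [2.614, 1.741, 0.002]
contact_force: [-0.7, 0.8, -4.5]
gripper_width: 10.3
grip_force: 54.9
```

```bash
python3 - <<'E'
from h import *
s=r.sense(); print(s['eef_pos'],s['contact_force'],s['torque'])
a=snap('scene','s3.png')[1];b=snap('side','d3.png')[1]
c=np.hstack([cv2.resize(a[135:255,175:295],(400,400),interpolation=2),cv2.resize(b[170:290,195:315],(400,400),interpolation=2)])
cv2.imwrite('pics/crop3.png',c[:,:,::-1])
E
```

```text
[565.78913     84.49513766 108.94100808] [-0.65813073  0.78224977 -4.51412944] [0.10936993 0.21908118 0.05677195]
```

View pics/crop3.png

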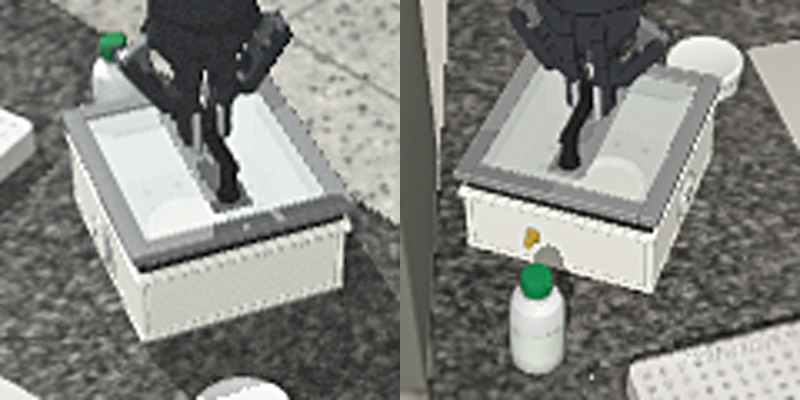

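The crops show the lid free, with a dark gap of about 8 mm along both visible edges. It is held by the bar, and the bottle and jar haven't moved. I'll raise it slowly to 20 mm.

Request:
servo_tool(translation=[[0,0,0.03],[0,0,0.05],[0,0,0.05],[0,0,0.05],[0,0,0.05]], rot=[[0,0,0],[0,0,0],[0,0,0],[0,0,0],[0,0,0]])

```text
time: 9.1
eef_pos: [565.7, 84.4, 115.0]
eef_rot: [2.614, 1.741, 0.001]
contact_force: [-0.8, -0.2, -3.7]
gripper_width: 9.8
grip_force: 54.9
```

Request:
servo_tool(translation=[[0,0,0.05],[0,0,0.05],[0,0,0.05],[0,0,0.05],[0,0,0.04]], rot=[[0,0,0],[0,0,0],[0,0,0],[0,0,0],[0,0,0]])

```text
time: 9.52
eef_pos: [565.3, 84.6, 120.7]
eef_rot: [2.615, 1.741, 0.0]
contact_force: [-1.0, 0.6, -2.9]
gripper_width: 9.9
grip_force: 54.9
```

Request:
servo_tool(translation=[[0,0,0],[0,0,0],[0,0,0],[0,0,0],[0,0,0]], rot=[[0,0,0],[0,0,0],[0,0,0],[0,0,0],[0,0,0]])

```text
time: 9.93
eef_pos: [565.2, 84.6, 120.4]
eef_rot: [-2.615, -1.741, 0.0]
contact_force: [0.3, -1.3, -2.4]
gripper_width: 10.1
grip_force: 54.9
```

```bash
python3 - <<'E'
from h import *
s=r.sense(); print(s['eef_pos'],s['contact_force'],s['torque'],R.from_rotvec(s['eef_rot']).as_matrix()[:,2])
a=snap('scene','s4.png')[1];b=snap('side','d4.png')[1];snap('wrist','w4.png')
c=np.hstack([cv2.resize(a[135:255,175:295],(400,400),interpolation=2),cv2.resize(b[170:290,195:315],(400,400),interpolation=2)])
cv2.imwrite('pics/crop4.png',c[:,:,::-1])
E
```

```text
[565.20437298  84.56895443 120.44542228] [ 0.30945563 -1.25947554 -2.41595176] [ 0.06201579  0.03292899 -0.04073573] [-1.22072365e-04  1.23520426e-05 -9.99999992e-01]
```

View pics/crop4.png

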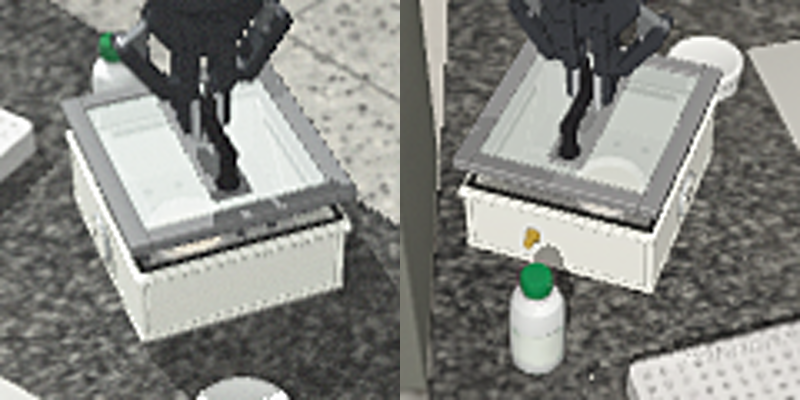

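View pics/w4.png

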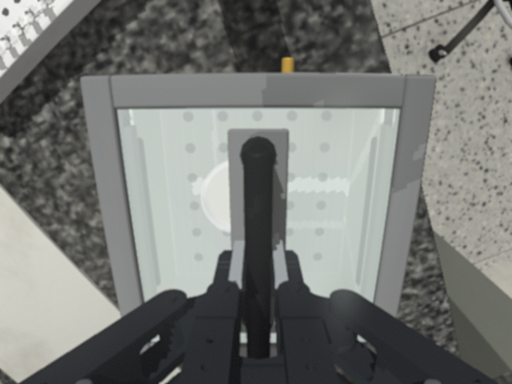

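The crops show an even gap of about 2 cm, with the bottle, jar and dish in place. The wrist view has the far frame corners at (82,76) and (434,74), nearly level. I'll check tilt by projecting a level lid.

```bash
python3 - <<'E'
from h import *
def proj(c,p):
    m,W=c; q=np.linalg.inv(W)@np.append(p,1); q=np.array([q[0],-q[1],-q[2]])
    return cv2.projectPoints(q.reshape(1,1,3),np.zeros(3),np.zeros(3),K(m),np.array(m['dist_coeffs'],float))[0].ravel().round(1)
c=T('wrist'); a=np.radians(67.3); uy=np.array([np.cos(a),np.sin(a),0]); ux=np.array([np.sin(a),-np.cos(a),0])
for tilt in (-3,0,3):
    dz=88*np.tan(np.radians(tilt))
    print(tilt,[proj(c,np.array([565.2,84.6,109.4+dz])+sx*85*ux+88*uy) for sx in(-1,1)])
print('seen (82,76),(434,74)')
for n,sc,o in(('scene',[(68,105),(140,250),(353,188)],(175,135)),('side',[(456,163),(655,218),(722,68),(525,42)],(195,170))):
    cc=T(n); off=400 if n=='side' else 0
    print(n,'seen',[(round((x-off)/3.333+o[0],1),round(y/3.333+o[1],1)) for x,y in sc],'level',[proj(cc,np.array([565.2,84.6,105])+sx*85*ux+sy*88*uy).tolist() for sx in(-1,1) for sy in(-1,1)])
E
```

```text
-3 [array([82.3, 75.5]), array([432.6,  75.3])]
0 [array([77.3, 75.3]), array([437.6,  75.1])]
3 [array([72. , 75.2]), array([442.9,  75. ])]
seen (82,76),(434,74)
scene seen [(195.4, 166.5), (217.0, 210.0), (280.9, 191.4)] level [[213.5, 209.9], [192.4, 165.4], [281.7, 192.3], [254.0, 151.6]]
side seen [(211.8, 218.9), (271.5, 235.4), (291.6, 190.4), (232.5, 182.6)] level [[292.2, 190.8], [272.4, 233.9], [235.7, 178.1], [210.6, 218.2]]
```

```bash
python3 - <<'E'
from h import *
def proj(c,p):
    m,W=c; q=np.linalg.inv(W)@np.append(p,1); q=np.array([q[0],-q[1],-q[2]])
    return cv2.projectPoints(q.reshape(1,1,3),np.zeros(3),np.zeros(3),K(m),np.array(m['dist_coeffs'],float))[0].ravel()
m=r.camera_model('wrist'); a=np.radians(67.3); uy=np.array([np.cos(a),np.sin(a),0]); ux=np.array([np.sin(a),-np.cos(a),0])
def ed(f,rows):
    im=cv2.imread('pics/'+f).astype(int); h=cv2.GaussianBlur(im.astype(np.uint8),(3,3),0).astype(int); return im
for f,pos,gap in(('w2.png',[565.4,84.7,186.3],0),('w4.png',[565.2,84.6,120.4],19.2)):
    W=np.eye(4);W[:3,:3]=R.from_rotvec(r.sense()['eef_rot']).as_matrix();W[:3,3]=pos; c=(m,W@np.array(m['hand_eye']))
    print(f,[[proj(c,np.array([565.2,84.6,gap+z])+sx*85*ux+t*uy).round(1).tolist() for sx in(-1,1)] for z in (80,90) for t in(88,40,0)])
    im=cv2.imread('pics/'+f); g=im.max(2).astype(int); sat=g-im.min(2)
    for v in ((90,110,150,180,210,240) ):
        ok=(sat[v]<14)&(g[v]>100)&(g[v]<160); 
        ok=cv2.morphologyEx(ok.astype(np.uint8)[None],cv2.MORPH_OPEN,np.ones((1,7)))[0]
        xs=np.where(ok)[0]; print(v,xs[xs<250].tolist()[:1],np.split(xs,np.where(np.diff(xs)>1)[0]+1).__len__(),[(int(q[0]),int(q[-1])) for q in np.split(xs,np.where(np.diff(xs)>1)[0]+1) if len(q)>6])
    # dish / top edges of plate under handle
E
```

```text
w2.png [[[144.5, 78.1], [370.3, 78.0]], [[150.5, 141.3], [364.3, 141.2]], [[155.5, 189.0], [359.4, 188.9]], [[139.8, 77.9], [374.9, 77.8]], [[146.3, 143.5], [368.5, 143.4]], [[151.7, 192.9], [363.1, 192.8]]]
90 [4] 4 [(4, 10), (40, 55), (99, 106), (140, 374)]
110 [75] 5 [(75, 89), (118, 124), (144, 164), (351, 371)]
150 [99] 6 [(99, 107), (109, 119), (147, 168), (240, 248), (269, 277), (348, 368)]
180 [74] 4 [(74, 82), (143, 171), (240, 249), (345, 367)]
210 [93] 6 [(93, 108), (119, 125), (154, 174), (241, 249), (343, 364), (380, 387)]
240 [121] 7 [(121, 131), (139, 149), (154, 177), (242, 249), (340, 361), (389, 396), (414, 447)]
w4.png [[[88.0, 75.8], [427.0, 75.6]], [[101.2, 168.3], [413.8, 168.2]], [[112.1, 234.7], [403.1, 234.6]], [[77.5, 75.4], [437.4, 75.3]], [[92.3, 173.3], [422.7, 173.1]], [[104.5, 242.8], [410.6, 242.6]]]
90 [0] 4 [(0, 10), (81, 439), (451, 466), (482, 490)]
110 [84] 6 [(84, 112), (402, 432), (446, 466), (480, 487), (492, 498), (501, 509)]
150 [90] 6 [(90, 118), (228, 240), (276, 288), (397, 426), (460, 470), (481, 494)]
180 [55] 5 [(55, 64), (95, 122), (230, 242), (280, 287), (393, 433)]
210 [43] 7 [(43, 51), (71, 80), (100, 126), (231, 243), (387, 415), (473, 492), (501, 511)]
240 [92] 6 [(92, 100), (106, 131), (231, 244), (382, 410), (436, 447), (449, 455)]
```

The frame's edges match a level lid at a gap of about 19 mm, to within about a pixel, except one row about 2 px narrow. The grip is 55 N and the bar hasn't slipped. Handing in.

```bash
python3 -c "
from h import *
s=r.sense();print(s['eef_pos'],s['grip_force'],s['joint_velocities'].round(3));print(r.hand_in())"
```

```text
[565.18104008  84.54346158 120.44973275] 54.87012326717377 [ 0.001  0.001 -0.     0.    -0.001 -0.001]
the job is handed in; nothing more can be done
None
```

The job is handed in with the lid free of its seal and held level and centred at a gap of about 19 mm; it rose about 4 mm in 0.4 s as it broke free, the grip read about 55 N at most, and the dish, bottle and jar look undisturbed in the pictures.

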